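# Seat the horned anvil stake in the bench stake holder and bear down on it

### The job

Take the small horned anvil stake out of the wooden rack and put its keyed shank into the bore of the cast-iron stake holder bolted to the bench; turn it until the key slips into the keyway, and keep pushing until the collar sits down flat on the holder's rim. Finish while still gripping the stake and bearing down on it firmly, with a good 10 N on top of its own weight, so that the clamp screw can be tightened: do not let go. Do not drop the stake on the way, and leave the other stakes, tools and pots where they are.

Things in the scene. Friction and masses are not known exactly. Their poses are not given: they have to be found in the camera images.
- anvil_stake: The small steel anvil stake (0.6 to 0.8 kg), upright, its shank hanging in a hole of the rack. Origin: centre of the shank's lower end; z up along the shank; x towards key and horn, which lie one above the other. From below: shank to z = 52 mm, collar 58 mm diameter to z = 60, waisted neck 23 to 34 mm diameter to z = 84, anvil head to z = 106 mm.
- stake_foot (a point): Centre of the lower end of the anvil stake's shank (= its origin). The shank is round, 22 mm diameter, its lowest 5 mm tapered down to 15 mm.
- stake_key (a point): Lower end of the outer face of the anvil stake's brass key: 16 mm out from the axis on +x, 14.5 mm above the foot. The key is 8 mm wide and runs up to 49.5 mm above the foot. The plain round shank below it enters the bore first; out of line, the key then lands on the sleeve's top face.
- stake_shoulder (a point): Centre of the underside of the anvil stake's collar, 52 mm above the foot. It lies on the flat rim of the holder's hub when the stake is home.
- stake_grip (a point): Middle of the anvil stake's head, on the shank's axis, 95 mm above the foot. The head is a steel block, 22 mm high (84 to 106 mm above the foot), 34 mm wide in the stake's y with flat sides (grip it there), from 33 mm behind the axis to 23 mm before it in x; top face flat.
- stake_horn (a point): Blunt point of the anvil stake's horn, 62 mm out from the axis on +x, 93.5 mm above the foot. The horn tapers from 25 mm diameter at the head to this point.
- holder: The cast-iron stake holder, bolted down: 116 mm square flange 14 mm thick, upright round hub 76 mm diameter, 90 mm high, with a fixed steel sleeve set in its top that has the keyed bore. Origin: centre of its underside; z up; x towards the middle of the keyway's range. A clamp screw with a tommy bar stands out to 79 mm on -x, 56 mm above the bench.
- holder_mouth (a point): Centre of the bore, level with the hub's flat rim, 90 mm above the bench; axes as the holder's. The sleeve (50 mm diameter, top 1.5 mm below the rim) has a bore 24 mm diameter, 74 mm deep, and a keyway 10 mm wide reaching 17.5 mm from the axis. Keyway and the white mark beside it point up to 0.3 rad either side of +x; that angle is not listed: look, or feel for it.
- rack: The timber stake rack, fixed: a block 105 mm (x) by 345 mm (y) by 60 mm high, with three vertical through holes 34 mm diameter at y = -112, 0 and +112 mm. The stakes hang in the holes by their collars, the feet 8 mm above the bench. Origin: centre of its underside. The rack and the holder may be on either side of the bench.
- mushroom_stake: bystander: steel stake with a domed mushroom head 47 mm diameter, in another hole of the rack, 105 mm long overall. Origin: lower end of its shank
- ball_stake: bystander: steel stake with a ball head 34 mm diameter, in the remaining hole of the rack, 115 mm long overall. Origin: lower end of its shank
- hammer: bystander: planishing hammer with a dark handle lying on the bench out at the side, 260 mm long along its x, up to 29 mm high. Origin: middle of the handle, on the bench
- mallet: bystander: hide mallet with a light handle lying on the bench out at the side, 285 mm long along its x, 49 mm high. Origin: middle of the handle, on the bench
- copper_bowl: bystander: copper bowl, 110 mm diameter, 45 mm high, at the back. Origin: centre of its underside
- flux_bottle: bystander: white plastic bottle, 64 mm diameter, 140 mm high, at the back. Origin: centre of its underside
- compound_tin: bystander: red tin, 72 mm diameter, 50 mm high, at the back. Origin: centre of its underside

How it is judged:
By the outcome, as a careful person would: the job done as asked, in the order asked, and still so for the second after the job is handed in, while the arm keeps its last pose, push and grip.
It also fails if it takes over 56 s, if anything falls off the work surface, if the arm or the gripper's body presses on something with over 40 N, if the wrist force passes 120 N, or if a joint passes its speed limit or range.

### The arm

A 6-joint arm with a two-finger parallel gripper is mounted at the origin on the work surface. World frame = base frame: x ahead of the robot, y to its left, z up, the work surface at z = 0. Lengths are in m, angles in rad, forces in N, time in s.
With the tool pointing down it reaches from about 0.2 to 0.875 m from the base axis. Payload 3.4 kg.
Tool frame: the origin (TCP) lies between the finger pads; the fingertips stand 25 mm ahead of it and the grasp point (between the pads) lies 6 mm ahead of it (r.nose_length is the z of the fingertips in the tool frame, in m); z points along the fingers, y is the line along which they close (so a half turn about z gives the same grasp; the last joint's range is limited). The gripper opens to 94 mm and grips with 3 to 60 N. Pads are 16 mm wide; open, the fingers measure 119 mm over their backs; the gripper's body (75 mm by 177 mm) begins 78 mm behind the grasp point.
Start: joints at [-0.121, 0.276, 1.505, -0, 1.361, -0.121], TCP at [0.575, -0, 0.23] pointing down, gripper open.
Joint ranges: [-2.89, 2.89], [-0.75, 2.08], [0.22, 2.7], [-1.18, 4.32], [0.11, 2.71], [-2.7, 2.7]. Speed limits (rad/s): [2.57, 2.57, 3.14, 3.14, 3.14, 3.14].

### API

Orientations are given as a unit quaternion [w, x, y, z].
In Python, from plant import r, gripper_to, inverse_kinematics, vision, models, telemetry gives the robot as it stands. Calls block until the motion is done:
- r.move_to(position, orientation): joint-space move of the TCP to a pose.
- r.move_l(position, rot=None, vel=0.15, guard=None): straight line of the TCP; rot=None keeps the orientation; vel is the mean speed in m/s. With guard (N) it stops when the force on the tool has changed by that much, and returns True; else False.
- r.movej(angles): joint-space move.
- gripper_to(opening, f_grip=None): finger opening in m; f_grip is the grip in N (None keeps the last); returns when the fingers have stopped.
- r.hold(seconds).
- inverse_kinematics(position, orientation): joint angles nearest the present ones, or None.
- vision.snapshot(name): name is "scene" or "side" or "wrist"; returns the picture (420x560x3 uint8, red, green, blue); there is no depth.
- vision.get_calibration(name): a dict with "fx", "fy", "cx", "cy" (pixels), "position" and "orientation" of the camera in the world. Camera axes: x right, y down, z forward; pixel columns grow to the right and rows downward; lengths in m; the calibration is good to about 2 mm. The wrist camera is an equidistant fisheye: a pixel r from the principal point sees the ray r / f radians off the axis. A picture is of the moment at which its call begins: read the wrist's pose just before it. get_calibration takes no time and is no camera call; for the wrist camera it gives the pose at the moment of the call.
A pose or a line that the arm cannot do raises r.PlanningError and nothing moves.
- r.sign_off(): hands the job in; it is judged then, once.
Trained networks look in the newest picture that a camera, given by its name, has taken for a name from the list of things; names that differ only in an ending like _2 or _b are one class to them, and where a whole thing is asked for, a point or a joint stands for the part that bears it (a point fixed in the world has none). Each returns a list of dicts, best first, with "score" (0 to 1); they miss things now and then, are a little off and sometimes report something else, mostly with a low value. They report only what shows in the picture. A call takes as long as a camera call.
- models.boxes_of(thing, camera): "at" ([x, y, z] in m, in world coordinates, good to about 4 mm: the middle of the surface that is visible of it).
- models.regions_of(thing, camera): "pixels" (420x560 bool, what is visible of it).
- models.mark_of(thing, camera): "at" ([x, y, z] in m, in world coordinates, good to about 4 mm: a listed point, or the origin of a listed thing).
Readings, each from a call of its own:
- telemetry.current_t(): time.
- telemetry.current_joints(): joint angles.
- telemetry.current_dq(): joint speeds.
- telemetry.current_joint_efforts(): joint torques, N m.
- telemetry.current_ee_pos(): TCP position.
- telemetry.current_tool_rot(): TCP orientation.
- telemetry.current_wrist_force(): force on the tool from outside, world axes, zero at the start.
- telemetry.current_torque(): the same for the moment, N m.
- telemetry.current_opening(): finger opening in m.
- telemetry.current_finger_force(): force on a finger pad.
Only numpy, scipy, OpenCV 4.12 (cv2) and the standard library are available. Lean on these libraries where they do the work, as an engineer would, in place of code of your own. Each camera call takes 0.05 s, during which the arm holds its last target. There are 200 camera calls.

## Working session

There is one attempt and no reset: what is moved stays moved. The work goes in short steps, each a Python script; the robot and the scene stay as the last script left them, time stands still between calls to the robot, and variables do not carry over. Pictures are saved under pics/ and viewed, at most 10 in all, crops included, and the job is handed in when it is done.

```bash
ls; mkdir -p pics
python3 - <<'E'
from plant import r, vision, models, telemetry
import cv2, numpy as np
for c in ["scene","side"]:
    im=vision.snapshot(c); cv2.imwrite(f"pics/{c}0.png",im[:,:,::-1])
    k=vision.get_calibration(c); print(c,np.round(k["position"],3),k["fx"])
    for t in ["stake_foot","stake_grip","stake_horn","stake_shoulder","holder_mouth","holder","rack","mushroom_stake","ball_stake"]:
        print(t,[(np.round(d["at"],3).tolist(),round(d["score"],2)) for d in models.mark_of(t,c)[:2]])
print(telemetry.current_t(), telemetry.current_tool_rot(), r.nose_length)
E
```

```text
pics
scene [ 1.154 -0.729  0.722] 447.499106907549
stake_foot []
stake_grip [([0.526, 0.149, 0.103], 0.8)]
stake_horn [([0.586, 0.156, 0.101], 0.81)]
stake_shoulder [([0.514, -0.467, -0.001], 0.71), ([0.522, 0.154, 0.059], 0.7)]
holder_mouth [([0.526, -0.186, 0.09], 0.78)]
holder [([0.525, -0.185, 0.0], 0.93)]
rack [([0.524, 0.152, 0.001], 0.7), ([0.719, 0.202, -0.0], 0.38)]
mushroom_stake [([0.549, 0.265, 0.007], 0.66), ([0.541, 0.152, 0.027], 0.26)]
ball_stake [([0.5, 0.045, 0.009], 0.73)]
side [0.305 0.771 0.799] 425.47664147690415
stake_foot []
stake_grip [([0.527, 0.152, 0.104], 0.68)]
stake_horn [([0.588, 0.161, 0.098], 0.6)]
stake_shoulder [([0.52, 0.151, 0.057], 0.82)]
holder_mouth [([0.528, -0.187, 0.091], 0.8), ([0.585, 0.159, 0.1], 0.54)]
holder [([0.53, -0.186, 0.0], 0.89), ([0.516, -0.468, -0.011], 0.18)]
rack [([0.526, 0.154, 0.002], 0.92)]
mushroom_stake [([0.548, 0.263, 0.01], 0.6)]
ball_stake [([0.499, 0.044, 0.01], 0.57)]
1.0 [5.15671670e-05 7.07105465e-01 7.07108095e-01 3.73970604e-05] 0.025
```

View pics/scene0.png

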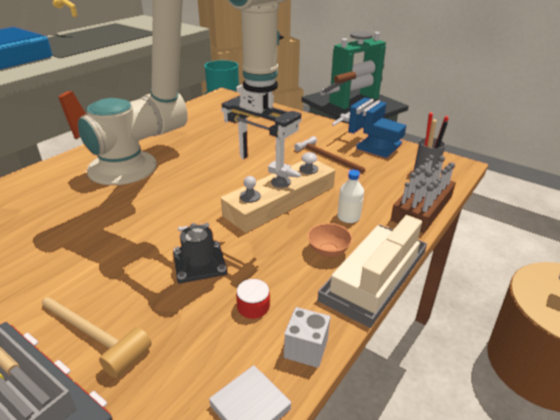

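View pics/side0.png

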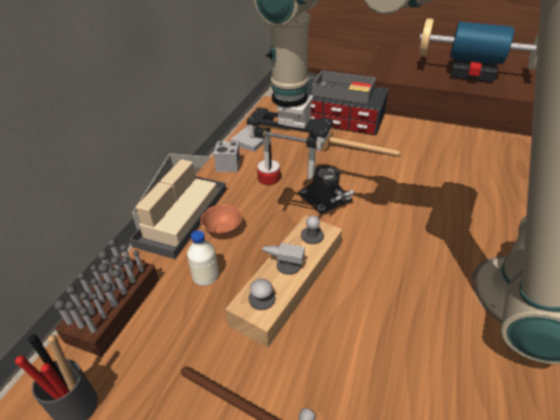

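```bash
cat > h.py <<'E'
from plant import r, gripper_to, inverse_kinematics, vision, models, telemetry
import cv2, numpy as np
from scipy.spatial.transform import Rotation as Ro
def q(psi): return [0,np.cos(psi/2),np.sin(psi/2),0]
def marks(c,names):
    for t in names: print(t,[(np.round(d["at"],4).tolist(),round(d["score"],2)) for d in models.mark_of(t,c)[:2]])
def shot(name):
    k=vision.get_calibration("wrist"); im=vision.snapshot("wrist"); cv2.imwrite(f"pics/{name}.png",im[:,:,::-1]); np.save(f"pics/{name}.npy",k,allow_pickle=True); return im,k
def cam_rot(k): o=k["orientation"]; return Ro.from_quat([o[1],o[2],o[3],o[0]])
def proj(k,P):
    v=cam_rot(k).inv().apply(np.asarray(P)-k["position"]); th=np.arctan2(np.hypot(v[...,0],v[...,1]),v[...,2]); ph=np.arctan2(v[...,1],v[...,0])
    return np.stack([k["cx"]+k["fx"]*th*np.cos(ph),k["cy"]+k["fy"]*th*np.sin(ph)],-1)
E
python3 - <<'E'
from h import *
k=vision.get_calibration("wrist"); print(k, cam_rot(k).as_matrix().round(2))
r.move_to([0.50,-0.186,0.28],q(0.0)); print(telemetry.current_t(), telemetry.current_joints())
im,k=shot("wh"); print(k)
marks("wrist",["holder_mouth","holder"])
p=proj(k,[.527,-.186,.09]); print(p)
r.move_to([0.50,0.152,0.26],q(0.13)); print(telemetry.current_t(), telemetry.current_joints())
im2,k2=shot("ws")
marks("wrist",["stake_grip","stake_horn","rack","mushroom_stake","ball_stake"])
p2=proj(k2,[.526,.152,.114]); print(p2)
s=lambda a,p:cv2.resize(cv2.getRectSubPix(a,(130,150),tuple(map(float,p))),None,fx=3,fy=3,interpolation=cv2.INTER_CUBIC)
cv2.imwrite("pics/c1.png",np.hstack([s(im,p),s(im2,p2)])[:,:,::-1])
E
```

```text
{'fx': 325.19226210127806, 'fy': 325.19226210127806, 'cx': 279.46512340395986, 'cy': 214.31527002880577, 'position': array([0.57522731, 0.08204966, 0.3848097 ]), 'orientation': array([1.43298766e-01, 9.89679343e-01, 4.60724713e-04, 2.21733112e-04])} [[ 1.    0.    0.  ]
 [ 0.   -0.96 -0.28]
 [ 0.    0.28 -0.96]]
2.1083 [-4.86236824e-01  1.88609482e-01  1.50162653e+00  5.12267685e-04
  1.45159485e+00  1.08333648e+00]
{'fx': 325.19226210127806, 'fy': 325.19226210127806, 'cx': 279.46512340395986, 'cy': 214.31527002880577, 'position': array([ 0.58292594, -0.18618672,  0.43418326]), 'orientation': array([ 0.10115789,  0.70058815, -0.69916167, -0.10057971])}
holder_mouth [([0.5298, -0.1837, 0.0873], 0.95), ([0.722, -0.2124, -0.0044], 0.42)]
holder [([0.5314, -0.1851, -0.0015], 0.75), ([0.5466, 0.2626, 0.009], 0.34)]
[279.01217972 173.60198125]
3.5333 [ 1.60915252e-01  1.80850022e-01  1.56011101e+00 -7.94535248e-04
  1.40030531e+00  1.60248515e+00]
stake_grip [([0.5262, 0.1553, 0.1017], 0.77), ([0.5469, 0.2628, 0.0101], 0.43)]
stake_horn [([0.5836, 0.1583, 0.1012], 0.66)]
rack []
mushroom_stake [([0.5447, 0.259, 0.0104], 0.64)]
ball_stake [([0.4993, 0.0395, 0.0059], 0.9)]
[281.03492539 182.46335043]
```

View pics/c1.png

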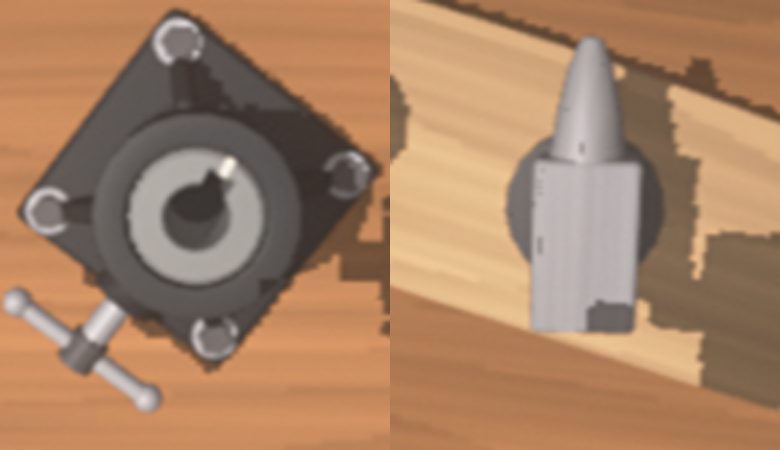

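Run:
```python
from h import *
def ray(k,uv,z):
    d=np.subtract(uv,[k["cx"],k["cy"]]); rr=np.hypot(*d); th=rr/k["fx"]
    v=np.array([*(np.sin(th)*d/rr),np.cos(th)]); v=cam_rot(k).apply(v); return k["position"]+v*(z-k["position"][2])/v[2]
kh=np.load("pics/wh.npy",allow_pickle=True).item(); ks=np.load("pics/ws.npy",allow_pickle=True).item()
un=lambda c,p:(np.array(c)+.5)/3-.5+np.array(p)-[64.5,74.5]
ph=[279.012,173.602]; ps=[281.035,182.463]
im=cv2.imread("pics/wh.png")
# sleeve contour
g=cv2.cvtColor(im,cv2.COLOR_BGR2HSV); m=((g[...,1]<40)&(g[...,2]>120)).astype(np.uint8)
n,l,st,ce=cv2.connectedComponentsWithStats(m)
c=np.round(un((140,217),ph)).astype(int); i=l[c[1],c[0]]; print(i,st[i])
ct=cv2.findContours((l==i).astype(np.uint8),cv2.RETR_EXTERNAL,cv2.CHAIN_APPROX_NONE)[0][0][:,0,:]
hull=np.array([ray(kh,x,.0885)[:2] for x in ct])
(cx,cy),rad=cv2.minEnclosingCircle(hull.astype(np.float32)); print("minenc",cx,cy,rad)
A=np.c_[2*hull,np.ones(len(hull))]; s=np.linalg.lstsq(A,(hull**2).sum(1),rcond=None)[0]; C=s[:2]; print("sleeve",C,np.sqrt(s[2]+C@C))
for nm,c in dict(mark=(228,166),kw=(213,182),outermark=(233,158)).items():
    P=ray(kh,un(c,ph),.0885)[:2]; print(nm,P,np.hypot(*(P-C)),np.arctan2(*(P-C)[::-1]))
P=ray(kh,un((85,348),ph),.056)[:2]; print("clamp",P,np.arctan2(*(C-P)[::-1]),np.hypot(*(C-P)))
S={}
for nm,c,z in [("fl",(533,165),.114),("fr",(641,165),.114),("rl",(530,330),.114),("rr",(634,330),.114),("horn",(590,42),.1015)]:
    S[nm]=ray(ks,un((c[0]-390,c[1]),ps),z)[:2]; print(nm,S[nm])
for a,b in [("rl","fl"),("rr","fr")]: print(np.arctan2(*(S[b]-S[a])[::-1]))
m=(S["rl"]+S["rr"])/2; print("axis",np.arctan2(*(S["horn"]-m)[::-1]), np.hypot(*(S["horn"]-m)), "origin", m+(S["horn"]-m)*33/95, "w",np.hypot(*(S["rl"]-S["rr"])))
```

```text
14 [ 257  149   45   45 1160]
minenc 0.5299654006958008 -0.18690115213394165 0.024948643520474434
sleeve [ 0.5296948  -0.18634658] 0.02384271479643515
mark [ 0.54789963 -0.19782702] 0.021522456856774955 -0.5626349286611356
kw [ 0.54213366 -0.19254065] 0.01389573753873699 -0.4620156230441693
outermark [ 0.55077396 -0.19957647] 0.02488696601463728 -0.5604877513185551
clamp [ 0.47093954 -0.14161296] -0.6507288072084607 0.07384630980182752
fl [0.54259853 0.17025984]
fr [0.5469617  0.13712552]
rl [0.48951387 0.16488175]
rr [0.49385161 0.13164938]
horn [0.58260985 0.15762752]
0.10096711266394034
0.10274623246828268
axis 0.10259957981373581 0.09140780320660387 origin [0.52326795 0.15151761] w 0.033514272157281956
```

Run:
```python
from h import *
X,Y,psi=.5235,.1515,.102
r.move_to([X,Y,.20],q(psi))
print("guard",r.move_l([X,Y,.109],vel=.1,guard=8), telemetry.current_wrist_force())
gripper_to(0.0,60); print(telemetry.current_opening(),telemetry.current_finger_force(),telemetry.current_wrist_force(),telemetry.current_torque())
f0=telemetry.current_wrist_force()
print(r.move_l([X,Y,.14],vel=.06,guard=30), telemetry.current_wrist_force()-f0)
print(r.move_l([X,Y,.28],vel=.15,guard=30), telemetry.current_wrist_force(),telemetry.current_torque(),telemetry.current_opening())
r.move_to([.5297,-.1865,.28],q(-.55)); print(telemetry.current_t(),telemetry.current_joints(),telemetry.current_ee_pos(),telemetry.current_wrist_force())
for c in ["side","scene"]:
    im=vision.snapshot(c); cv2.imwrite(f"pics/{c}1.png",im[:,:,::-1]); 
    marks(c,["stake_foot","stake_key","stake_horn","stake_grip","holder_mouth"])
im,k=shot("wg")
a=cv2.imread("pics/side1.png");b=cv2.imread("pics/scene1.png")
cv2.imwrite("pics/c2.png",np.hstack([cv2.resize(a[80:280,250:450],(400,400)),cv2.resize(b[120:320,100:300],(400,400))]))
```

```text
guard False [ 0.18865158 -0.30141059  0.24009707]
0.03353802769562135 59.99475717544556 [0.42139299 2.17419799 0.93573009] [0.35222498 0.13668912 0.02228732]
False [-0.75330406 -2.18511679 -7.77430415]
False [-0.29505127  0.45202536 -7.63899904] [ 0.04495748  0.118857   -0.0504633 ] 0.03317849614057167
9.2333 [-4.61046804e-01  2.32037910e-01  1.44440105e+00  1.45294309e-03
  1.46583795e+00  1.65830160e+00] [ 0.5298984  -0.18514824  0.27982268] [ 2.09554172e-03  2.89944639e-01 -6.93643449e+00]
stake_foot [([0.531, -0.1883, 0.1754], 0.88)]
stake_key [([0.7216, -0.2184, 0.0039], 0.51)]
stake_horn [([0.5837, -0.2162, 0.2701], 0.67)]
stake_grip [([0.5272, -0.1874, 0.2772], 0.67)]
holder_mouth [([0.5263, -0.1888, 0.086], 0.98)]
stake_foot []
stake_key [([0.5442, -0.1933, 0.1942], 0.59), ([0.7487, 0.0437, 0.0018], 0.52)]
stake_horn [([0.5822, -0.2203, 0.272], 0.78)]
stake_grip [([0.5353, -0.1844, 0.2739], 0.98)]
holder_mouth [([0.5283, -0.1894, 0.0883], 0.6)]
```

View pics/c2.png

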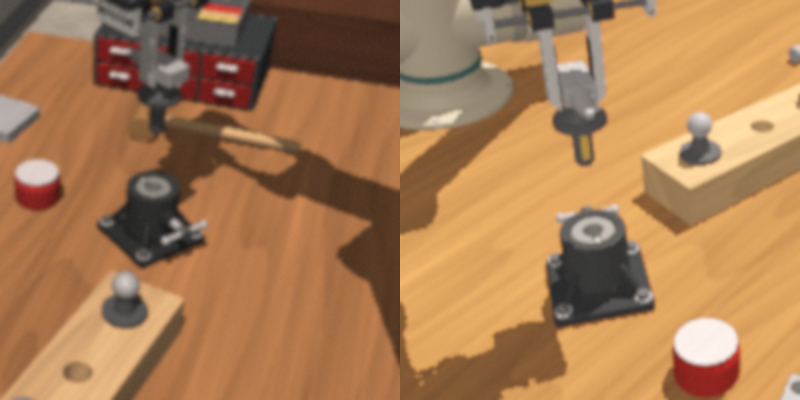

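View pics/wg.png

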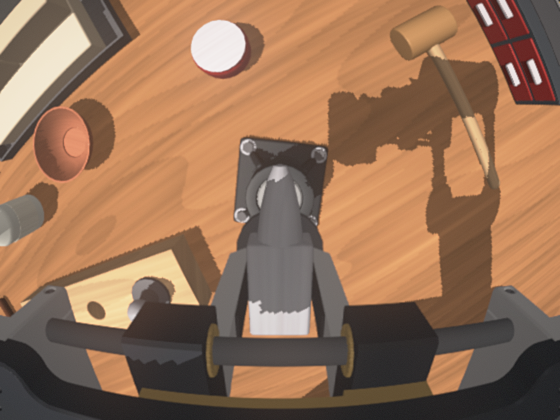

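Run:
```python
from h import *
k=np.load("pics/wg.npy",allow_pickle=True).item()
d=np.subtract([278,176],[k["cx"],k["cy"]]); rr=np.hypot(*d); th=rr/k["fx"]
v=cam_rot(k).apply(np.array([*(np.sin(th)*d/rr),np.cos(th)])); H=k["position"]+v*(.272-k["position"][2])/v[2]
e=telemetry.current_ee_pos(); print("ee",e,telemetry.current_tool_rot(),"horn",H,np.hypot(*(H-e)[:2]),np.arctan2(*(H-e)[1::-1]))
T=np.array([.5297,-.1865])
r.move_l([*T,.215],vel=.15,guard=15); r.hold(.2)
f0=telemetry.current_wrist_force(); print(telemetry.current_ee_pos(),f0)
hit=r.move_l([*T,.180],vel=.03,guard=5)
print(hit,telemetry.current_ee_pos(),telemetry.current_wrist_force()-f0,telemetry.current_torque(),telemetry.current_t())
marks_=[vision.snapshot(c) for c in ("side","scene")]
cv2.imwrite("pics/c3.png",np.hstack([cv2.resize(marks_[0][100:250,260:400,::-1],(400,428)),cv2.resize(marks_[1][160:290,150:270,::-1],(395,428))]))
```

```text
ee [ 0.52969339 -0.18645826  0.28002547] [ 3.66940529e-06  9.62434760e-01 -2.71513044e-01  6.80462052e-06] horn [ 0.57722215 -0.21526701  0.272     ] 0.055578112063913346 -0.5449169352493882
[ 0.53052176 -0.18692137  0.21639991] [-0.31614527 -0.51879493 -6.10001025]
False [ 0.52987733 -0.18659419  0.18026656] [ 1.04481888  0.82088285 -0.42648163] [ 0.09433081  0.06080559 -0.03568525] 11.9833
```

View pics/c3.png

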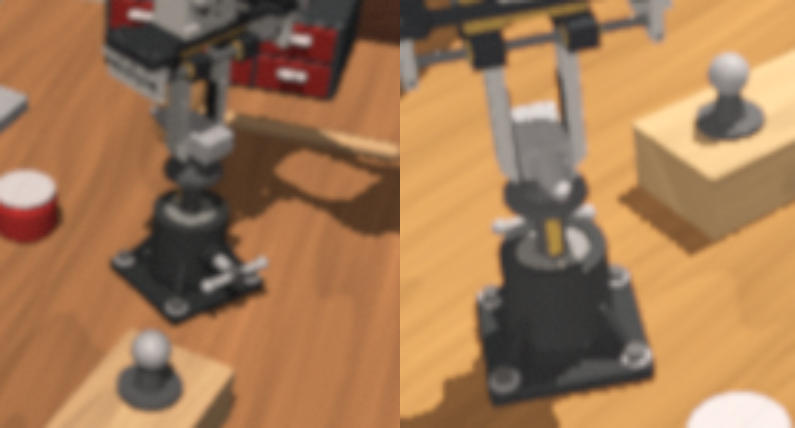

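Run:
```python
from h import *
T=np.array([.5297,-.1865]); r.hold(.2)
f0=telemetry.current_wrist_force(); t0=telemetry.current_torque(); print(f0)
hit=r.move_l([*T,.160],vel=.03,guard=6)
print(hit,telemetry.current_ee_pos(),telemetry.current_wrist_force()-f0,telemetry.current_torque()-t0,telemetry.current_t())
```

```text
[ 0.21995682  0.32216716 -7.30530122]
False [ 0.52985907 -0.18657175  0.16008417] [ 0.38993635 -0.78739416 -0.10589178] [ 0.03656504 -0.04759023 -0.03923871] 13.1
```

Run:
```python
from h import *
T=np.array([.5297,-.1865]); r.hold(.2)
f0=telemetry.current_wrist_force(); t0=telemetry.current_torque()
hit=r.move_l([*T,.130],vel=.02,guard=10); r.hold(.3)
print(hit,telemetry.current_ee_pos(),telemetry.current_wrist_force(),telemetry.current_wrist_force()-f0,telemetry.current_torque()-t0,telemetry.current_opening(),telemetry.current_t())
```

```text
True [ 0.52967314 -0.18644449  0.13896007] [-1.13316524  0.74699006  5.88703106] [-1.50139123  1.22317084 14.27742048] [-0.05864544 -0.02514791 -0.04262758] 0.03353746524132342 14.6167
```

Run:
```python
from h import *
z=.1385; T=[.5297,-.1865]
for i in range(12):
    r.move_l([*T,z],vel=.02); r.hold(.3); f=telemetry.current_wrist_force()
    print(round(z,4),telemetry.current_ee_pos(),f)
    if f[2]>18: break
    z-=.0004
r.hold(1); print(telemetry.current_wrist_force(),telemetry.current_torque(),telemetry.current_ee_pos(),telemetry.current_opening(),telemetry.current_finger_force(),telemetry.current_t())
a=[vision.snapshot(c) for c in ("side","scene")]
cv2.imwrite("pics/c4.png",np.hstack([cv2.resize(a[0][100:250,260:400,::-1],(400,428)),cv2.resize(a[1][160:290,150:270,::-1],(395,428))]))
```

```text
0.1385 [ 0.52991164 -0.18659037  0.13898923] [-2.08815101  0.11843342  5.55317704]
0.1381 [ 0.52989522 -0.18656942  0.13898175] [-0.78661617  1.6163357   7.38359561]
0.1377 [ 0.52991634 -0.18656546  0.13898872] [-3.09780652  2.28701196  9.1960031 ]
0.1373 [ 0.52990007 -0.18656959  0.13896639] [-3.02653425  1.57486889 11.60202654]
0.1369 [ 0.52991075 -0.18656093  0.13894887] [-4.58027784  2.2213572  13.72215755]
0.1365 [ 0.52991239 -0.18656865  0.13894116] [-4.41854194  2.2728908  14.69385086]
0.1361 [ 0.5298956  -0.18655394  0.13892512] [-4.52362593  2.55128663 18.49802356]
[-4.29790077  3.01602486 17.14056375] [0.3471737  0.86341912 0.02542322] [ 0.52991501 -0.18658554  0.1389596 ] 0.03363897939761461 60.00207602977753 19.5167
```

View pics/c4.png

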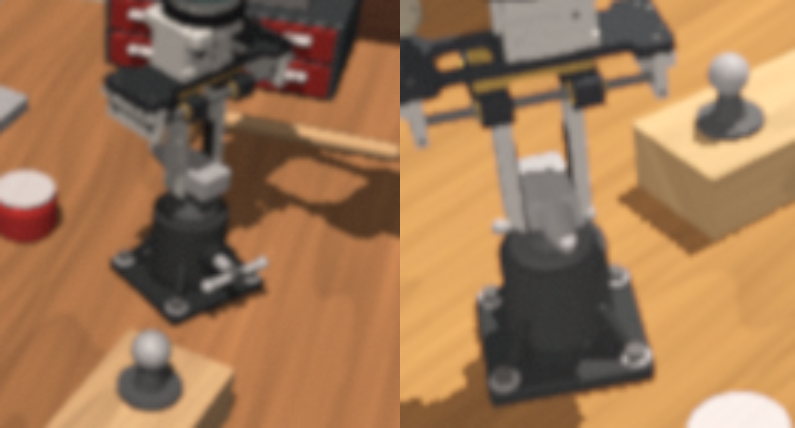

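The picture shows the collar flat on the hub rim, at about (195,215) on the left and (545,240) on the right. The downward push is steady at about 17 N on top of the stake's weight.

```bash
python3 -c "
from plant import r
print(r.sign_off())"
```

```text
the job is handed in; nothing more can be done
None
```

The anvil stake is home in the holder: key in the keyway, collar flat on the rim, still gripped and pushed down with about 17 N beyond its weight, and the job was handed in at about 20 s.

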